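# Gauge the micromanipulator clamp blocks

### The job

One of the two aluminium clamp blocks has a liner of the right bore, the other's is too tight. Take the green-handled pin gauge from its stand and try it gently by feel in the blocks, never forcing it; leave it fully home, shoulder down on the block's top, in the block that takes it, and leave that block where it stands. Then set the tight block upright and flat in the red reject tray, and leave the objective, the glass dish and the slide box alone.

Things in the scene. Friction and masses are not known exactly. Their poses are not given: they have to be found in the camera images.
- gauge: pin gauge, 0.15 kg, upright in its stand: steel pin 14 mm across, 34 mm long, 1 mm lead at its end, below a green handle 28 mm across, 60 mm long, whose flat underside is the shoulder. Origin: centre of the pin's lower end; z up (shoulder at 34 mm, top at 94 mm). In the stand the shoulder rests on the stand's top; fully home in a block it rests on the block's top, pin end 12 mm above the block's underside
- stand: grey fixed gauge stand, 70 x 70 mm, 40 mm tall, one upright hole 18 mm across and 37 mm deep in its middle, holding the gauge. Origin: centre of its underside
- block_a: aluminium clamp block, 44 x 44 x 46 mm tall, 0.25 kg, loose on the mat. Origin: centre of underside; z up the bore. Top: mouth 21 mm wide; 7 mm below the top lies a black floating liner, its bore 1.5 to 3 mm off the block's axis, in an unknown direction, down to 40 mm. One block's liner takes the pin (about 1 mm to spare, sharp edge); in the other it stops 7 mm down wherever tried. Both look alike; which fits varies
- block_b: aluminium clamp block, 44 x 44 x 46 mm tall, 0.25 kg, loose on the mat. Origin: centre of underside; z up the bore. Top: mouth 21 mm wide; 7 mm below the top lies a black floating liner, its bore 1.5 to 3 mm off the block's axis, in an unknown direction, down to 40 mm. One block's liner takes the pin (about 1 mm to spare, sharp edge); in the other it stops 7 mm down wherever tried. Both look alike; which fits varies
- tray: red fixed reject tray on the bench, 100 x 100 mm outside, walls 4 mm thick and 16 mm tall, floor 4 mm thick. Origin: centre of its underside
- mat: thin dark green bench mat, fixed, 115 mm (x) by 340 mm (y), 4 mm thick, on which the blocks stand. Origin: centre of its underside
- objective: bystander: dark microscope objective standing on the bench, 32 mm across, 46 mm tall. Origin: centre of its underside
- dish: bystander: glass culture dish, 60 mm across, 15 mm tall. Origin: centre of its underside
- slidebox: bystander: blue slide box, 85 x 50 mm, 30 mm tall. Origin: centre of its underside
Things that resemble listed ones, but are neither listed nor needed, are in the scene too. Leave any orange look-alike of the block_b alone.

How it is judged:
On the way:
1. the gauge stands fully home in one of the blocks (((z of gauge in the frame of block_a between 0.008 and 0.0145 m and horizontal distance between gauge and block_a below 0.007 m and angle between the z axis of gauge and the z axis of block_a, either way round below 0.1 rad) or (z of gauge in the frame of block_b between 0.008 and 0.0145 m and horizontal distance between gauge and block_b below 0.007 m and angle between the z axis of gauge and the z axis of block_b, either way round below 0.1 rad))), for 0.2 s.
At the end, for the whole second after the job is handed in: The gauge stands fully home in one block (shoulder within 2.5 mm of its top, within 7 mm of its axis and 0.1 rad of upright in it), that block upright within 40 mm of where it started; the other block stands upright and flat on the floor inside the reject tray; all at rest ((((z of gauge in the frame of block_a between 0.008 and 0.0145 m and horizontal distance between gauge and block_a below 0.007 m and angle between the z axis of gauge and the z axis of block_a, either way round below 0.1 rad) and distance of block_a from where it was at the start of the episode below 0.04 m and angle between block_a's own z axis and vertical below 0.08 rad and linear speed of each of block_a, gauge below 0.02 m/s and (x of block_b in the frame of tray between -0.03 and 0.03 m and y of block_b in the frame of tray between -0.03 and 0.03 m and z of block_b in the frame of tray below 0.008 m and angle between block_b's own z axis and vertical below 0.08 rad and linear speed of block_b below 0.02 m/s)) or ((z of gauge in the frame of block_b between 0.008 and 0.0145 m and horizontal distance between gauge and block_b below 0.007 m and angle between the z axis of gauge and the z axis of block_b, either way round below 0.1 rad) and distance of block_b from where it was at the start of the episode below 0.04 m and angle between block_b's own z axis and vertical below 0.08 rad and linear speed of each of block_b, gauge below 0.02 m/s and (x of block_a in the frame of tray between -0.03 and 0.03 m and y of block_a in the frame of tray between -0.03 and 0.03 m and z of block_a in the frame of tray below 0.008 m and angle between block_a's own z axis and vertical below 0.08 rad and linear speed of block_a below 0.02 m/s)))); the robot touches nothing.
It fails at once if the gauge is forced: it presses on a block, or a block is pressed down on the mat, with more than 30 N (contact force between any of block_a, block_b and gauge above 30 N or contact force between any of block_a, block_b and mat above 30 N).
It fails at once if the objective, dish or slide box is moved more than 20 mm (distance of any of objective, dish, slidebox from where it was at the start of the episode above 0.02 m).
It also fails if it takes over 72 s, if anything falls off the work surface, if the arm or the gripper's body presses on something with over 40 N, if the wrist force passes 120 N, or if a joint passes its speed limit or range.

### The arm

A 6-joint arm with a two-finger parallel gripper is mounted at the origin on the work surface. World frame = base frame: x ahead of the robot, y to its left, z up, the work surface at z = 0. Lengths are in m, angles in rad, forces in N, time in s.
With the tool pointing down it reaches from about 0.275 to 0.85 m from the base axis. Payload 19 kg.
Tool frame: the origin (TCP) lies on the centre line of the jaws, within the pads' length; the fingertips stand 19 mm ahead of it and the grasp point (between the pads) is the TCP; z points along the fingers, y is the line along which they close (so a half turn about z gives the same grasp; the last joint's range is limited). The gripper opens to 85 mm and grips with 20 to 120 N. Pads are 22 mm wide; open, the fingers measure 114 mm over their backs; the gripper's body (76 mm by 85 mm) begins 54 mm behind the grasp point. The pads swing forward as they close: fully open they stand 13 mm farther back than shut.
Start: joints at [1.128, 0.15, 1.437, -0, 1.554, -0.134], TCP at [0.175, 0.548, 0.221] pointing down, gripper open.
Joint ranges: [-2.8, 2.8], [-0.68, 2.1], [0.12, 2.68], [-1.39, 4.53], [0.16, 2.79], [-2.81, 2.81]. Speed limits (rad/s): [1.89, 1.89, 2.22, 3.01, 3.01, 3.01].

### API

Orientations are given as a unit quaternion [w, x, y, z].
In Python, from cell import bot gives the robot as it stands. The module is installed in compiled form; this text tells all that it offers.
- The arm moves only by the tool servo_tool, never from a script. Its argument "steps" is a list of rows, each a list of 3 entries, a list of its own where there are three numbers: the shift along the tool's x, y, z in m, then the turn, a rotation vector about the tool's x, y, z in degrees, then the opening, from 0 (shut) to 1 (fully open). A call has 1 to 20 rows; each row is the pose to reach, as a shift and turn from the pose commanded when the call began, along the tool's axes at that moment; what a row does not reach only later rows make up. A row lasts 1/12 s, in which the tool goes at most 41.7 mm and 7.16 degrees, less where a joint would pass 70% of its speed; a pose out of reach is approached as far as the arm can. A call with a gripper value outside its range is refused whole. The fingers move at their own pace and stop on an object; the grip force is fixed at half the most. Time passes only in rows, so rows that repeat a pose let the fingers close. It gives the time, the measured TCP pose, the force, the opening and the grip force at its end, in the units of the state.
- bot.get_state(): the state, without advancing time (a new reading comes with each control period).
- bot.grab_frame(name): name is "side" or "top" or "wrist"; returns a dict with "frame" (400x640x3 uint8, red, green, blue), "fov_y" (degrees; the focal length in pixels is half the picture's height over the tangent of half this angle, whatever the lens; pixels are square), "cx", "cy" (the principal point, pixels), "k1" (the pictures are not rectified: a ray, as slopes to the right and down, at radius r is drawn at 1 + k1 r^2 times it, then the intrinsics apply), "world_from_camera" (4x4, takes a point from camera to world coordinates). Camera axes: x right, y up, looking along -z (the intrinsics and any distortion apply to the point x, -y, -z); pixel columns grow to the right and rows downward; lengths in m; the calibration is good to about 2 mm. A picture is of the moment at which its call begins. There is no depth.
- bot.finish_job(): hands the job in; it is judged then, once.
Trained networks look in the newest picture that a camera, given by its name, has taken for a name from the list of things; names that differ only in an ending like _2 or _b are one class to them, and where a whole thing is asked for, a point or a joint stands for the part that bears it (a point fixed in the world has none). Each returns a list of dicts, best first, with "score" (0 to 1); they miss things now and then, are a little off and sometimes report something else, mostly with a low value. They report only what shows in the picture. A call takes as long as a camera call. They do not tell look-alikes from the thing itself.
- bot.look_for(camera, target): "centre" ([x, y, z] in m, in world coordinates, good to about 4 mm: the middle of the surface that is visible of it).
- bot.cut_out(camera, target): "pixels" (400x640 bool, what is visible of it).
The state is a dict: "time": time; "joint_pos": joint angles; "qd": joint speeds; "effort": joint torques, N m; "eef_pos": TCP position; "tool_rot": TCP orientation; "force": force on the tool from outside, world axes, zero at the start; "ft_torque": the same for the moment, N m; "finger_gap": finger opening in m; "gripper_force": force on a finger pad.
Only numpy, scipy, OpenCV 4.12 (cv2) and the standard library are available. Lean on these libraries where they do the work, as an engineer would, in place of code of your own. Each camera call takes 0.05 s, during which the arm holds its last target. There are 200 camera calls.

## Working session

There is one attempt and no reset: what is moved stays moved. The work goes in short steps, Python scripts to look and compute and a tool call to move; the robot and the scene stay as the last step left them, time stands still between calls to the robot, and variables do not carry over. Pictures are saved under pics/ and viewed, at most 10 in all, crops included, and the job is handed in when it is done.

Besides the shell and the picture viewer there is one more tool, called after "Call:" as name([rows], argument=value, ...), one row to a line, values as JSON. servo_tool: Moves the arm, as the interface text tells. Its arguments: {"type":"object","properties":{"steps":{"type":"array","items":{"type":"array"}}},"required":["steps"]}

```bash
mkdir -p pics
cat > h.py <<'E'
import numpy as np, cv2
from cell import bot
from scipy.spatial.transform import Rotation as R
def save(cam,fn):
    f=bot.grab_frame(cam); cv2.imwrite('pics/'+fn,f['frame'][:,:,::-1]); return f
def foc(f): return 200/np.tan(np.radians(f['fov_y'])/2)
def ray(f,u,v):
    F=foc(f); K=np.array([[F,0,f['cx']],[0,F,f['cy']],[0,0,1.]])
    p=cv2.undistortPoints(np.array([[[u,v]]],float),K,np.array([f['k1'],0,0,0.]))[0,0]
    T=np.array(f['world_from_camera']); return T[:3,3],T[:3,:3]@np.array([p[0],-p[1],-1])
def at_z(f,u,v,z):
    o,d=ray(f,u,v); return o+d*(z-o[2])/d[2]
def proj(f,P):
    T=np.array(f['world_from_camera']); c=T[:3,:3].T@(np.array(P)-T[:3,3]); x,y=c[0]/-c[2],-c[1]/-c[2]
    s=1+f['k1']*(x*x+y*y); return foc(f)*s*x+f['cx'],foc(f)*s*y+f['cy']
def tool(P):
    s=bot.get_state(); q=s['tool_rot']; return R.from_quat([q[1],q[2],q[3],q[0]]).inv().apply(np.array(P)-s['eef_pos'])
def st():
    s=bot.get_state(); q=s['tool_rot']
    print(s['time'],np.round(s['eef_pos'],4),np.round(R.from_quat([q[1],q[2],q[3],q[0]]).as_matrix(),3).tolist(),np.round(s['force'],2),s['finger_gap'],np.round(s['joint_pos'],3))
E
python3 - <<'E'
from h import *
np.set_printoptions(precision=3,suppress=True)
st()
for c in ['top','side']:
    f=save(c,c+'0.png'); print(c,np.array(f['world_from_camera'])[:3,3],f['fov_y'])
    for t in ['gauge','stand','block_a','tray','mat','objective','dish','slidebox']:
        print(t,[(np.round(d['centre'],3).tolist(),round(d['score'],2),np.round(proj(f,d['centre'])).tolist()) for d in bot.look_for(c,t)][:5])
E
```

```text
0.0 [0.175 0.548 0.22 ] [[-0.953, 0.304, -0.0], [0.304, 0.953, -0.001], [0.0, -0.001, -1.0]] [0.06 0.46 0.1 ] 0.0852230437192447 [ 1.128  0.151  1.438 -0.     1.554 -0.134]
top [ 0.381 -0.011  0.794] 57.2408396543711
gauge [([0.629, -0.199, 0.096], 0.55, [420.0, 133.0])]
stand [([0.624, -0.194, 0.039], 0.84, [412.0, 145.0])]
block_a [([0.482, -0.085, 0.051], 0.92, [363.0, 211.0]), ([0.444, 0.102, 0.048], 0.84, [272.0, 231.0]), ([0.584, 0.043, 0.047], 0.7, [301.0, 164.0]), ([0.34, 0.086, 0.046], 0.6, [280.0, 283.0]), ([0.658, -0.009, 0.033], 0.18, [324.0, 133.0])]
tray [([0.597, 0.182, 0.008], 0.9, [239.0, 164.0])]
mat [([0.456, -0.004, 0.006], 0.9, [324.0, 227.0])]
objective [([0.597, 0.181, 0.005], 0.6, [240.0, 164.0]), ([0.654, -0.006, 0.034], 0.56, [323.0, 134.0]), ([0.626, -0.192, 0.041], 0.41, [411.0, 144.0]), ([0.454, -0.005, 0.006], 0.37, [324.0, 227.0])]
dish [([0.431, 0.297, 0.013], 0.98, [183.0, 240.0]), ([0.631, -0.197, 0.097], 0.25, [420.0, 132.0])]
slidebox [([0.455, -0.315, 0.028], 0.68, [473.0, 223.0])]
side [0.46  0.593 0.677] 54.73441065428177
gauge [([0.638, -0.194, 0.08], 0.5, [279.0, 126.0])]
stand [([0.628, -0.18, 0.036], 0.9, [283.0, 144.0])]
block_a [([0.585, 0.048, 0.033], 0.89, [286.0, 212.0]), ([0.344, 0.1, 0.04], 0.71, [397.0, 239.0]), ([0.472, -0.073, 0.041], 0.62, [341.0, 176.0]), ([0.452, 0.122, 0.05], 0.6, [344.0, 240.0]), ([0.462, 0.025, -0.001], 0.51, [341.0, 219.0])]
tray [([0.601, 0.178, 0.004], 0.84, [268.0, 269.0])]
mat [([0.463, 0.026, -0.0], 0.72, [341.0, 219.0])]
objective [([0.658, 0.004, 0.031], 0.68, [257.0, 196.0])]
dish [([0.435, 0.301, 0.018], 0.66, [347.0, 334.0])]
slidebox [([0.457, -0.306, 0.031], 0.74, [351.0, 121.0])]
```

View pics/top0.png

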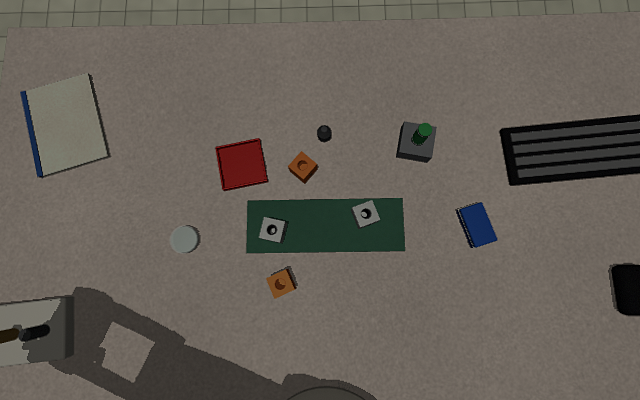

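View pics/side0.png

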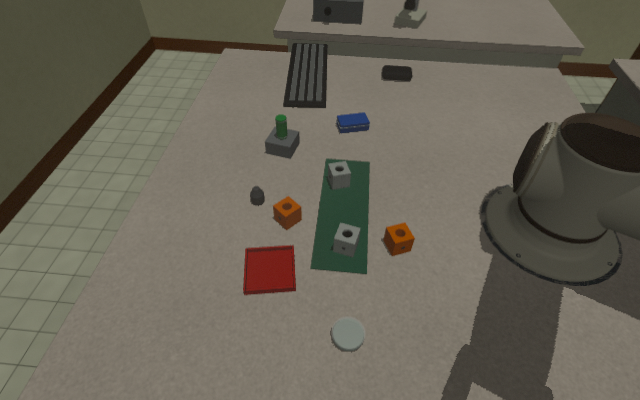

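Candidates for the blocks in the top picture: silver at (363,211) and (272,231) on the mat, orange at (301,164) and (280,283). The two silver ones on the green mat fit; the orange ones are look-alikes. The gauge is at (420,133), the tray at (240,164). I'll confirm in a crop and measure.

Run:
```python
from h import *
np.set_printoptions(precision=4,suppress=True)
f=bot.grab_frame('top'); im=f['frame']
crop=cv2.resize(im[110:260,210:450],None,fx=3.3,fy=3.3,interpolation=cv2.INTER_CUBIC); cv2.imwrite('pics/crop1.png',crop[:,:,::-1])
for t in ['block_a','tray','stand','gauge','objective']:
    for d in bot.cut_out('top',t)[:4]:
        m=d['pixels'].astype(np.uint8); c=max(cv2.findContours(m,0,1)[0],key=cv2.contourArea); (u,v),wh,a=cv2.minAreaRect(c)
        z={'block_a':.05,'tray':.016,'stand':.04,'gauge':.1,'objective':.046}[t]
        b=[at_z(f,*p,z)[:2] for p in cv2.boxPoints(((u,v),wh,a))]
        e=b[1]-b[0]; print(t,round(d['score'],2),(round(u),round(v)),at_z(f,u,v,z),'size',np.linalg.norm(e),np.linalg.norm(b[2]-b[1]),'yaw',np.degrees(np.arctan2(e[1],e[0]))%90)
# silver top faces: bright, low saturation
hsv=cv2.cvtColor(im,cv2.COLOR_RGB2HSV)
for n,(u,v) in {'b1':(363,211),'b2':(272,231)}.items():
    m=np.zeros(im.shape[:2],np.uint8); m[v-22:v+23,u-22:u+23]=1
    m&=((hsv[...,2]>120)&(hsv[...,1]<70)).astype(np.uint8)
    c=max(cv2.findContours(m,0,1)[0],key=cv2.contourArea); (uu,vv),wh,a=cv2.minAreaRect(c)
    b=[at_z(f,*p,.05)[:2] for p in cv2.boxPoints(((uu,vv),wh,a))]; e=b[1]-b[0]
    print(n,at_z(f,uu,vv,.05),np.linalg.norm(e),np.linalg.norm(b[2]-b[1]),np.degrees(np.arctan2(e[1],e[0]))%90, hsv[v-22:v+23:4,u,2])
```

```text
block_a 0.92 (303, 167) [0.5779 0.0376 0.05  ] size 0.04820538685980813 0.049929358895527784 yaw 50.58382711973665
block_a 0.85 (273, 230) [0.446  0.0991 0.05  ] size 0.045271487265377025 0.048005700363212604 yaw 76.63768909087226
block_a 0.77 (281, 283) [0.3405 0.0824 0.05  ] size 0.04855202214242366 0.04273608787577336 yaw 22.11595700901384
block_a 0.72 (365, 214) [ 0.4759 -0.0891  0.05  ] size 0.04786252663800394 0.04554834848823794 yaw 21.008986006673865
tray 0.72 (241, 165) [0.5937 0.1752 0.016 ] size 0.1058754421299664 0.10597391750524855 yaw 10.29705740860851
stand 0.71 (416, 142) [ 0.6302 -0.2036  0.04  ] size 0.08332183893697677 0.07580920244344885 yaw 78.60782797069506
gauge 0.78 (422, 134) [ 0.6267 -0.2001  0.1   ] size 0.049736467673034565 0.028473445435693804 yaw 49.25233023936251
objective 0.47 (324, 133) [ 0.652  -0.0079  0.046 ] size 0.030011802003602903 0.035711342282733434 yaw 88.78080747646713
b1 [ 0.4758 -0.0869  0.05  ] 0.008151625652443666 0.008226954095297388 89.07232525663511 [110 111 119  51 113  29 122  16 119 125  54  53]
b2 [0.4439 0.1031 0.05  ] 0.03452100461001769 0.042633827720588685 78.17744576987779 [ 53  53  16 116   8 140  50 119  42  56  55 126]
```

View pics/crop1.png

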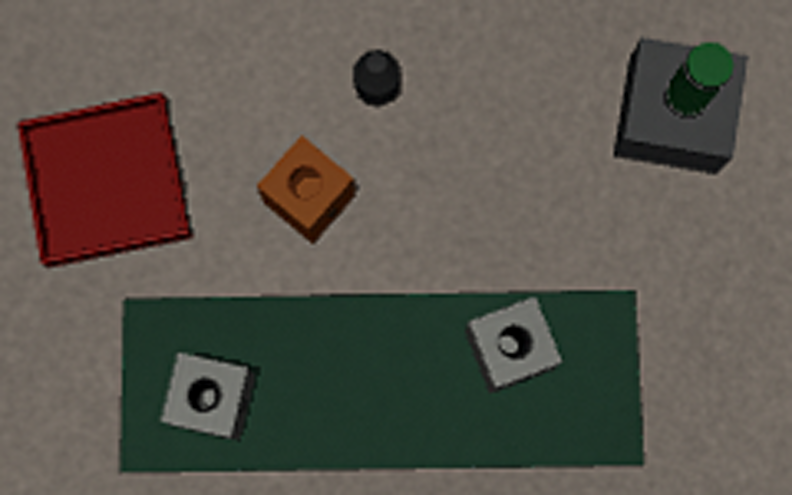

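The crop shows two silver blocks on the mat, with bores at crop (205,395) and (515,342). The orange one is at (305,185) and the green handle top at (710,65), about (425,130) in the full picture.

Run:
```python
from h import *
np.set_printoptions(precision=4,suppress=True)
f=bot.grab_frame('top'); w=bot.grab_frame('wrist')
g=lambda u,v,z: at_z(f,210+u/3.3,110+v/3.3,z)
print('handle',g(710,66,.1),'b2',g(208,394,.05),'b1',g(515,342,.05),'stand',[g(*p,.04)[:2] for p in((642,40),(747,57),(732,158),(625,148))])
print('b2 c',[g(*p,.05)[:2] for p in((179,352),(250,366),(237,437),(162,419))],'b1 c',[g(*p,.05)[:2] for p in((470,322),(537,298),(562,361),(495,388))])
print('tray c',[g(*p,.016)[:2] for p in((20,122),(164,94),(190,235),(45,265))])
T=np.array(w['world_from_camera']); s=bot.get_state();q=s['tool_rot'];Rt=R.from_quat([q[1],q[2],q[3],q[0]]).as_matrix()
print('cam in tool',Rt.T@(T[:3,3]-s['eef_pos']),Rt.T@T[:3,:3],w['fov_y'])
print('to over b2',tool([.445,.101,.25]),'to b1',tool([.477,-.087,.25]),'to gauge',tool([.628,-.198,.25]))
```

```text
handle [ 0.6343 -0.2075  0.1   ] b2 [0.4473 0.099  0.05  ] b1 [ 0.4765 -0.0911  0.05  ] stand [array([ 0.6749, -0.1815]), array([ 0.6617, -0.2486]), array([ 0.5943, -0.2347]), array([ 0.6023, -0.167 ])]
b2 c [array([0.4737, 0.1173]), array([0.4642, 0.0731]), array([0.4206, 0.081 ]), array([0.4323, 0.1273])] b1 c [array([ 0.4895, -0.0637]), array([ 0.5039, -0.1057]), array([ 0.4643, -0.1196]), array([ 0.4482, -0.0778])]
tray c [array([0.6352, 0.232 ]), array([0.653 , 0.1353]), array([0.5555, 0.1168]), array([0.537 , 0.2123])]
cam in tool [ 0.078   0.0002 -0.1523] [[ 0.0013  0.9538  0.3004]
 [ 1.     -0.0012 -0.0005]
 [-0.0002  0.3004 -0.9538]] 66.73961360770282
to over b2 [-0.3932 -0.3435 -0.0293] to b1 [-0.4808 -0.5129 -0.0293] to gauge [-0.6584 -0.5727 -0.0293]
```

Call:
servo_tool([
  [[-0.1,-0.09,-0.02],[0,0,0],1],
  [[-0.39,-0.34,-0.02],[0,0,0],1],
  [[-0.39,-0.34,-0.02],[0,0,0],1],
  [[-0.39,-0.34,-0.02],[0,0,0],1],
  [[-0.39,-0.34,-0.02],[0,0,0],1],
  [[-0.39,-0.34,-0.02],[0,0,0],1],
  [[-0.39,-0.34,-0.02],[0,0,0],1],
  [[-0.39,-0.34,-0.02],[0,0,0],1],
  [[-0.39,-0.34,-0.02],[0,0,0],1],
  [[-0.39,-0.34,-0.02],[0,0,0],1],
  [[-0.39,-0.34,-0.02],[0,0,0],1],
  [[-0.39,-0.34,-0.02],[0,0,0],1],
  [[-0.39,-0.34,-0.02],[0,0,0],1],
  [[-0.39,-0.34,-0.02],[0,0,0],1],
  [[-0.39,-0.34,-0.02],[0,0,0],1],
  [[-0.39,-0.34,-0.02],[0,0,0],1],
])

```text
time: 2.63
eef_pos: [0.4427, 0.1057, 0.2407]
tool_rot: [-0.0, 0.154, 0.988, 0.0]
force: [-0.2, -0.0, -0.1]
finger_gap: 0.0855
gripper_force: 0.0
```

```bash
cat >> h.py <<'E'
def block(cam,near,fn=None):
    "fit the top face (z=.05) of a silver block near a world xy"
    f=save(cam,fn) if fn else bot.grab_frame(cam); im=f['frame']; hsv=cv2.cvtColor(im,cv2.COLOR_RGB2HSV)
    # rectify plane z=.05 to 0.25 mm/px map, 80 mm square
    n=320; xs=near[0]-.04+np.arange(n)*.00025; ys=near[1]-.04+np.arange(n)*.00025
    X,Y=np.meshgrid(xs,ys); T=np.array(f['world_from_camera']); c=np.stack([X,Y,X*0+.05],-1)-T[:3,3]; c=c@T[:3,:3]
    x,y=-c[...,0]/c[...,2],c[...,1]/c[...,2]; s=1+f['k1']*(x*x+y*y); F=foc(f)
    return f,cv2.remap(im,(F*s*x+f['cx']).astype(np.float32),(F*s*y+f['cy']).astype(np.float32),1)
E
python3 - <<'E'
from h import *
f,m=block('wrist',(.4475,.0995),'w_b2.png')
cv2.imwrite('r_b2.png',m[:,:,::-1])
cv2.imwrite('pics/m1.png',cv2.resize(np.hstack([cv2.resize(f['frame'],(512,320)),m])[:,:,::-1],(799,307)))
E
```

```text
(no output)
```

View pics/m1.png

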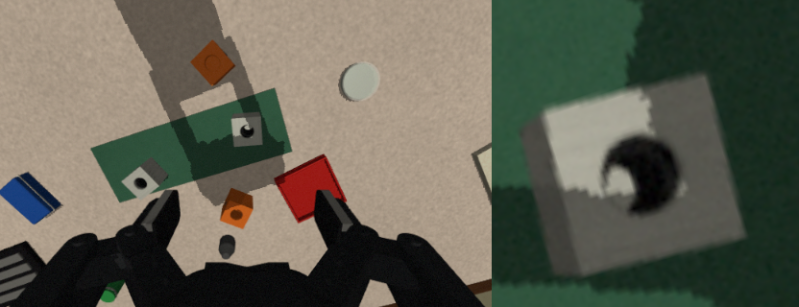

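The rectified view shows block 2's top face with edges of 44 mm (as given) and its mouth at (641,175). The block is near (0.447, 0.105) by the wrist camera, 5 mm off the top camera. Next, over block 1.

Call:
servo_tool([
  [[-0.092,-0.178,0],[0,0,0],1],
  [[-0.092,-0.178,0],[0,0,0],1],
  [[-0.092,-0.178,0],[0,0,0],1],
  [[-0.092,-0.178,0],[0,0,0],1],
  [[-0.092,-0.178,0],[0,0,0],1],
  [[-0.092,-0.178,0],[0,0,0],1],
  [[-0.092,-0.178,0],[0,0,0],1],
  [[-0.092,-0.178,0],[0,0,0],1],
  [[-0.092,-0.178,0],[0,0,0],1],
])

```text
time: 3.43
eef_pos: [0.4765, -0.0907, 0.2409]
tool_rot: [0.0, 0.153, 0.988, 0.0]
force: [-0.2, -0.6, 0.1]
finger_gap: 0.0853
gripper_force: 0.0
```

Run:
```python
from h import *
st()
f,m=block('wrist',(.4765,-.0915),'w_b1.png')
cv2.imwrite('r_b1.png',m[:,:,::-1])
for n,mm,c in (('b2',cv2.imread('r_b2.png')[:,:,::-1],(.4475,.0995)),('b1',m,(.4765,-.0915))):
    hsv=cv2.cvtColor(np.ascontiguousarray(mm),cv2.COLOR_RGB2HSV)
    sil=((hsv[...,1]<60)&(hsv[...,2]>95)).astype(np.uint8)
    sil=cv2.morphologyEx(sil,cv2.MORPH_OPEN,np.ones((5,5)))
    k=max(cv2.findContours(sil,0,1)[0],key=cv2.contourArea); r=cv2.minAreaRect(k)
    hole=((hsv[...,2]<45)).astype(np.uint8); hole[:100]=0;hole[240:]=0;hole[:,:100]=0;hole[:,240:]=0
    h=max(cv2.findContours(hole,0,1)[0],key=cv2.contourArea); (hx,hy),hr=cv2.minEnclosingCircle(h)
    print(n,'rect',c[0]-.04+r[0][0]*.00025,c[1]-.04+r[0][1]*.00025,np.array(r[1])*.25,r[2],'hole',c[0]-.04+hx*.00025,c[1]-.04+hy*.00025,hr*.25)
f['frame'];cv2.imwrite('pics/m2.png',cv2.resize(np.hstack([cv2.resize(f['frame'],(512,320)),m])[:,:,::-1],(799,307)))
print('to over gauge',tool([.632,-.205,.24]))
```

```text
3.4333 [ 0.4765 -0.0907  0.2409] [[-0.953, 0.302, 0.0], [0.302, 0.953, 0.0], [-0.0, 0.0, -1.0]] [-0.16 -0.6   0.06] 0.08528228042543494 [-0.347 -0.045  1.602  0.     1.584 -1.611]
b2 rect 0.43701626396179205 0.09772389984130861 [27.48345566 29.02287865] 76.93067932128906 hole 0.4465257682800293 0.10510777282714845 9.967577934265137
b1 rect 0.4767937812805176 -0.08799487686157227 [45.48329163 45.61806488] 20.063072204589844 hole 0.47639722061157225 -0.08788611221313478 9.654970169067383
to over gauge [-0.18275269 -0.0619815   0.00095567]
```

View pics/m2.png

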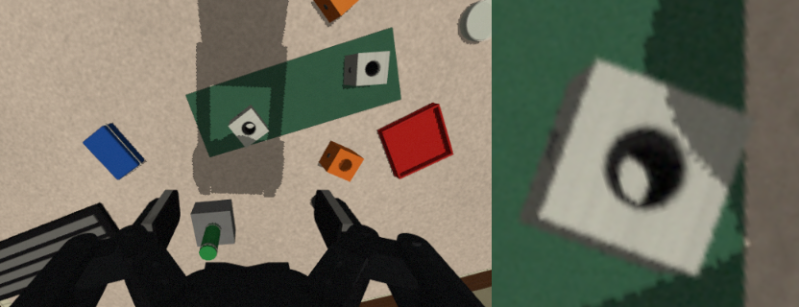

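Block 1 measures 45 mm square at yaw 20°, with its mouth at (0.4765, -0.088). Block 2's mouth is at (0.4465, 0.105). Both agree with the top view to within 5 mm. On to the gauge.

Call:
servo_tool([
  [[-0.182,-0.062,0],[0,0,0],1],
  [[-0.182,-0.062,0],[0,0,0],1],
  [[-0.182,-0.062,0],[0,0,0],1],
  [[-0.182,-0.062,0],[0,0,0],1],
  [[-0.182,-0.062,0],[0,0,0],1],
  [[-0.182,-0.062,0],[0,0,0],1],
  [[-0.182,-0.062,0],[0,0,0],1],
])

```text
time: 4.07
eef_pos: [0.6317, -0.2058, 0.2396]
tool_rot: [-0.001, 0.153, 0.988, 0.0]
force: [0.6, 0.1, 0.2]
finger_gap: 0.0855
gripper_force: 0.0
```

Run:
```python
from h import *
st()
f=save('wrist','w_g.png'); im=f['frame']; hsv=cv2.cvtColor(im,cv2.COLOR_RGB2HSV)
for d in bot.look_for('wrist','gauge')[:2]: print(d)
g=((hsv[...,0]>45)&(hsv[...,0]<80)&(hsv[...,1]>150)).astype(np.uint8)
br=(g&(hsv[...,2]>100)).astype(np.uint8)
k=max(cv2.findContours(cv2.morphologyEx(br,cv2.MORPH_OPEN,np.ones((3,3))),0,1)[0],key=cv2.contourArea)
e=cv2.fitEllipse(k); print('ellipse',e,at_z(f,*e[0],.1), [at_z(f,*p,.1)[:2] for p in cv2.boxPoints(e)])
x,y,w,h=cv2.boundingRect(cv2.findNonZero(g)); print(x,y,w,h)
cv2.imwrite('pics/m3.png',im[:,:,::-1])
```

```text
4.0667 [ 0.6317 -0.2058  0.2396] [[-0.953, 0.303, -0.002], [0.303, 0.953, 0.001], [0.002, 0.0, -1.0]] [0.56 0.11 0.18] 0.08550091673044524 [-0.431  0.336  1.172 -0.     1.636 -1.694]
{'centre': [0.6309, -0.2033, 0.0986], 'score': 0.79}
ellipse ((324.2268371582031, 177.85629272460938), (14.24099063873291, 27.299962997436523), 105.42884826660156) [ 0.63127538 -0.20212781  0.1       ] [array([ 0.61777731, -0.20949508]), array([ 0.6326191 , -0.18693883]), array([ 0.64506179, -0.19460147]), array([ 0.62992145, -0.2174141 ])]
14 0 612 400
```

View pics/m3.png

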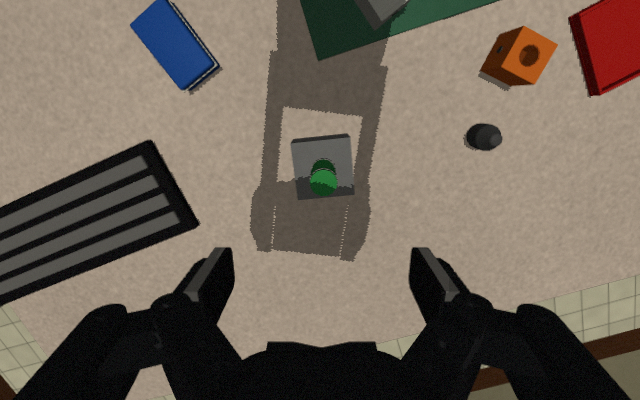

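The picture shows the green handle top at (323,180) on the grey stand, centred between the fingers. I'll descend around it and close.

Call:
servo_tool([
  [[0.001,0.002,0.04],[0,0,0],1],
  [[0.001,0.002,0.08],[0,0,0],1],
  [[0.001,0.002,0.12],[0,0,0],1],
  [[0.001,0.002,0.15],[0,0,0],1],
  [[0.001,0.002,0.166],[0,0,0],1],
  [[0.001,0.002,0.166],[0,0,0],1],
  [[0.001,0.002,0.166],[0,0,0],0],
  [[0.001,0.002,0.166],[0,0,0],0],
  [[0.001,0.002,0.166],[0,0,0],0],
  [[0.001,0.002,0.166],[0,0,0],0],
  [[0.001,0.002,0.166],[0,0,0],0],
  [[0.001,0.002,0.166],[0,0,0],0],
  [[0.001,0.002,0.166],[0,0,0],0],
  [[0.001,0.002,0.166],[0,0,0],0],
])

```text
time: 5.33
eef_pos: [0.6314, -0.2045, 0.0762]
tool_rot: [0.001, 0.154, 0.988, -0.0]
force: [-0.4, 2.5, 8.7]
finger_gap: 0.0253
gripper_force: 58.5
```

Run:
```python
from h import *
st(); print(bot.get_state()['gripper_force'],bot.get_state()['ft_torque'])
```

```text
5.3333 [ 0.6314 -0.2045  0.0762] [[-0.953, 0.304, 0.002], [0.304, 0.953, -0.001], [-0.002, -0.0, -1.0]] [-0.36  2.52  8.74] 0.025260789632703333 [-0.429  0.411  1.404  0.     1.325 -1.691]
58.49452078342438 [ 0.25897876  0.0034783  -0.01239431]
```

Call:
servo_tool([
  [[0,0,-0.02],[0,0,0],0],
  [[0,0,-0.06],[0,0,0],0],
  [[0,0,-0.085],[0,0,0],0],
  [[0.04,0.014,-0.085],[0,0,0],0],
  [[0.08,0.028,-0.085],[0,0,0],0],
  [[0.12,0.042,-0.085],[0,0,0],0],
  [[0.16,0.056,-0.085],[0,0,0],0],
  [[0.183,0.0635,-0.085],[0,0,0],0],
  [[0.183,0.0635,-0.085],[0,0,0],0],
  [[0.183,0.0635,-0.085],[0,0,0],0],
  [[0.183,0.0635,-0.085],[0,0,0],0],
])

```text
time: 6.25
eef_pos: [0.4762, -0.0885, 0.1603]
tool_rot: [0.001, 0.154, 0.988, -0.0]
force: [-0.3, -0.5, -2.0]
finger_gap: 0.0253
gripper_force: 59.4
```

Run:
```python
from h import *
st()
f=save('wrist','w_c.png'); im=f['frame']; s=bot.get_state(); P=np.array(s['eef_pos'])
for z in (-.0702,-.0362,.0238): print(z,proj(f,P+[0,0,z]))
print(proj(f,[.4765,-.088,.05]))
g=save('side','s_c.png'); 
for z in (-.0702,-.0362,.0238): print(z,proj(g,P+[0,0,z]))
u,v=map(int,proj(g,P+[0,0,-.03]))
a=cv2.resize(im[0:300,180:480],(400,400)); b=cv2.resize(g['frame'][v-40:v+40,u-40:u+40],(400,400),interpolation=2)
cv2.imwrite('pics/m4.png',np.hstack([a,b])[:,:,::-1]); print(u,v)
```

```text
6.25 [ 0.4762 -0.0885  0.1603] [[-0.953, 0.304, 0.001], [0.304, 0.953, -0.001], [-0.001, -0.0, -1.0]] [-0.27 -0.52 -1.95] 0.02526398095535513 [-0.343 -0.011  1.733 -0.     1.419 -1.605]
-0.0702 (np.float64(320.6000469613697), np.float64(202.27538401106727))
-0.0362 (np.float64(320.50791093966063), np.float64(219.12291848123184))
0.0238 (np.float64(320.246580697198), np.float64(266.97787367937997))
(np.float64(321.52504047261397), np.float64(187.57538429136662))
-0.0702 (np.float64(340.2710182528814), np.float64(155.70673845680764))
-0.0362 (np.float64(341.0356591862615), np.float64(144.20555744040598))
0.0238 (np.float64(342.4993305562855), np.float64(122.20733990479394))
341 142
```

View pics/m4.png

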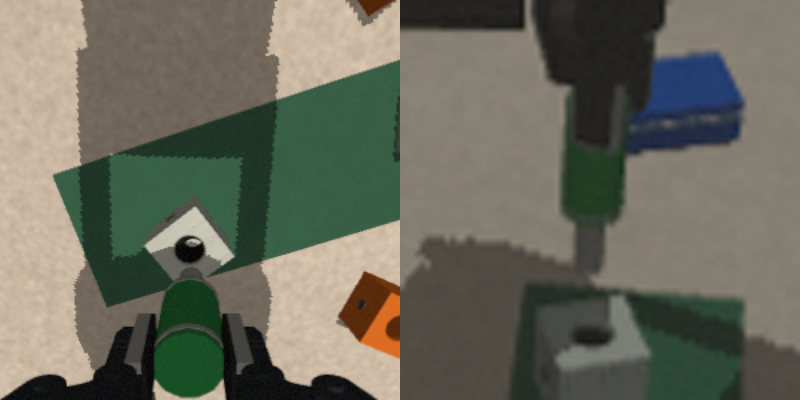

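The pin tip at left-panel (190,268) and the block mouth at (190,249) match the projections to about 1.5 px, and the gauge hangs straight. I'll descend gently into block 1's mouth.

Call:
servo_tool([
  [[0,0,0.02],[0,0,0],0],
  [[0,0,0.035],[0,0,0],0],
  [[0,0,0.038],[0,0,0],0],
  [[0,0,0.041],[0,0,0],0],
  [[0,0,0.043],[0,0,0],0],
  [[0,0,0.045],[0,0,0],0],
  [[0,0,0.046],[0,0,0],0],
  [[0,0,0.046],[0,0,0],0],
  [[0,0,0.046],[0,0,0],0],
])

```text
time: 7.1
eef_pos: [0.4759, -0.0883, 0.1141]
tool_rot: [0.0, 0.154, 0.988, -0.0]
force: [0.1, -0.4, -1.5]
finger_gap: 0.0253
gripper_force: 59.4
```

Call:
servo_tool([
  [[0,0,0.0005],[0,0,0],0],
  [[0,0,0.001],[0,0,0],0],
  [[0,0,0.0015],[0,0,0],0],
  [[0,0,0.002],[0,0,0],0],
  [[0,0,0.002],[0,0,0],0],
])

```text
time: 7.52
eef_pos: [0.4765, -0.0886, 0.1129]
tool_rot: [0.001, 0.154, 0.988, -0.0]
force: [-0.1, -1.0, 10.9]
finger_gap: 0.0254
gripper_force: 60.8
```

Contact at 7 mm down with about 12 N, so roughly 14 N/mm. I'll circle at r = 2.2 mm with slightly lighter pressure.

Call:
servo_tool([
  [[0.0011,0,-0.0003],[0,0,0],0],
  [[0.0022,0,-0.0003],[0,0,0],0],
  [[0.002,0.0008,-0.0003],[0,0,0],0],
  [[0.0016,0.0016,-0.0003],[0,0,0],0],
  [[0.0008,0.002,-0.0003],[0,0,0],0],
  [[0,0.0022,-0.0003],[0,0,0],0],
  [[-0.0008,0.002,-0.0003],[0,0,0],0],
  [[-0.0016,0.0016,-0.0003],[0,0,0],0],
  [[-0.002,0.0008,-0.0003],[0,0,0],0],
  [[-0.0022,0,-0.0003],[0,0,0],0],
  [[-0.002,-0.0008,-0.0003],[0,0,0],0],
  [[-0.0016,-0.0016,-0.0003],[0,0,0],0],
  [[-0.0008,-0.002,-0.0003],[0,0,0],0],
  [[0,-0.0022,-0.0003],[0,0,0],0],
  [[0.0008,-0.002,-0.0003],[0,0,0],0],
  [[0.0016,-0.0016,-0.0003],[0,0,0],0],
  [[0.002,-0.0008,-0.0003],[0,0,0],0],
  [[0.002,-0.0008,-0.0003],[0,0,0],0],
])

```text
time: 9.02
eef_pos: [0.4742, -0.0885, 0.113]
tool_rot: [0.001, 0.154, 0.988, -0.0]
force: [-0.9, 0.6, 7.2]
finger_gap: 0.0255
gripper_force: 60.3
```

Call:
servo_tool([
  [[-0.0008,0.0008,0],[0,0,0],0],
  [[-0.0014,0.0018,0],[0,0,0],0],
  [[-0.0026,0.0018,0],[0,0,0],0],
  [[-0.0032,0.0008,0],[0,0,0],0],
  [[-0.0026,-0.0002,0],[0,0,0],0],
  [[-0.0014,-0.0002,0],[0,0,0],0],
  [[-0.0004,-0.002,0],[0,0,0],0],
  [[0.0008,-0.0008,0],[0,0,0],0],
  [[0.0012,0.0008,0],[0,0,0],0],
  [[0.0008,0.0024,0],[0,0,0],0],
  [[-0.0004,0.0036,0],[0,0,0],0],
  [[-0.002,0.004,0],[0,0,0],0],
  [[-0.0036,0.0036,0],[0,0,0],0],
  [[-0.0048,0.0024,0],[0,0,0],0],
  [[-0.0052,0.0008,0],[0,0,0],0],
  [[-0.0048,-0.0008,0],[0,0,0],0],
  [[-0.0036,-0.002,0],[0,0,0],0],
  [[-0.002,-0.0024,0],[0,0,0],0],
])

```text
time: 10.52
eef_pos: [0.4755, -0.0912, 0.1131]
tool_rot: [0.001, 0.154, 0.988, 0.0]
force: [1.1, 4.3, 10.0]
finger_gap: 0.0256
gripper_force: 60.7
```

Block 1 resists everywhere so far, about 10 N at 7 mm down. I'll try block 2.

Call:
servo_tool([
  [[0,0,-0.02],[0,0,0],0],
  [[0.005,0.01,-0.04],[0,0,0],0],
  [[0.022,0.045,-0.045],[0,0,0],0],
  [[0.04,0.08,-0.045],[0,0,0],0],
  [[0.057,0.116,-0.045],[0,0,0],0],
  [[0.074,0.15,-0.045],[0,0,0],0],
  [[0.087,0.1775,-0.045],[0,0,0],0],
  [[0.087,0.1775,-0.045],[0,0,0],0],
  [[0.087,0.1775,-0.025],[0,0,0],0],
  [[0.087,0.1775,-0.012],[0,0,0],0],
  [[0.087,0.1775,-0.008],[0,0,0],0],
  [[0.087,0.1775,-0.004],[0,0,0],0],
  [[0.087,0.1775,-0.002],[0,0,0],0],
  [[0.087,0.1775,-0.002],[0,0,0],0],
])

```text
time: 11.68
eef_pos: [0.446, 0.104, 0.1142]
tool_rot: [0.0, 0.154, 0.988, -0.0]
force: [-0.3, 0.1, -2.3]
finger_gap: 0.0253
gripper_force: 59.8
```

Call:
servo_tool([
  [[0,0,0.0007],[0,0,0],0],
  [[0,0,0.0012],[0,0,0],0],
  [[0,0,0.0017],[0,0,0],0],
  [[0,0,0.0017],[0,0,0],0],
])

```text
time: 12.02
eef_pos: [0.4463, 0.1041, 0.113]
tool_rot: [0.001, 0.154, 0.988, 0.0]
force: [0.2, -0.0, 3.8]
finger_gap: 0.0251
gripper_force: 60.5
```

Call:
servo_tool([
  [[0.0011,0,0.0002],[0,0,0],0],
  [[0.0022,0,0.0002],[0,0,0],0],
  [[0.002,0.0008,0.0002],[0,0,0],0],
  [[0.0016,0.0016,0.0002],[0,0,0],0],
  [[0.0008,0.002,0.0002],[0,0,0],0],
  [[0,0.0022,0.0002],[0,0,0],0],
  [[-0.0008,0.002,0.0002],[0,0,0],0],
  [[-0.0016,0.0016,0.0002],[0,0,0],0],
  [[-0.002,0.0008,0.0002],[0,0,0],0],
  [[-0.0022,0,0.0002],[0,0,0],0],
  [[-0.002,-0.0008,0.0002],[0,0,0],0],
  [[-0.0016,-0.0016,0.0002],[0,0,0],0],
  [[-0.0008,-0.002,0.0002],[0,0,0],0],
  [[0,-0.0022,0.0002],[0,0,0],0],
  [[0.0008,-0.002,0.0002],[0,0,0],0],
  [[0.0016,-0.0016,0.0002],[0,0,0],0],
  [[0.002,-0.0008,0.0002],[0,0,0],0],
  [[0.002,-0.0008,0.0002],[0,0,0],0],
])

```text
time: 13.52
eef_pos: [0.4442, 0.1042, 0.1129]
tool_rot: [0.001, 0.154, 0.988, 0.0]
force: [0.5, 1.0, 5.6]
finger_gap: 0.0252
gripper_force: 60.6
```

Neither circle captured the pin, so I'll use feel instead: the contact moment should tell which side of the pin is supported. First, averaged readings here.

```bash
cat >> h.py <<'E'
def ft(n=8,L=.0702):
    A=[]
    for i in range(n):
        s=bot.get_state(); A.append(np.r_[s['force'],s['ft_torque'],s['eef_pos']]); bot.grab_frame('wrist')
    A=np.array(A); m=A.mean(0); print('F',np.round(m[:3],2),'M',np.round(m[3:6],4),'P',np.round(m[6:],5),'sd',np.round(A.std(0),4)); return m
E
python3 - <<'E'
from h import *
ft()
E
```

```text
F [0.68 0.91 7.09] M [ 0.2242 -0.2445 -0.0139] P [0.44425 0.10417 0.11289] sd [0.4574 0.456  0.8728 0.0175 0.0178 0.024  0.     0.     0.    ]
```

Call:
servo_tool([
  [[-0.002,0.0008,-0.003],[0,0,0],0],
  [[-0.002,0.0008,-0.003],[0,0,0],0],
  [[-0.002,0.0008,-0.003],[0,0,0],0],
])

```text
time: 14.17
eef_pos: [0.4458, 0.1042, 0.1151]
tool_rot: [-0.0, 0.154, 0.988, -0.0]
force: [-0.3, -0.2, -2.1]
finger_gap: 0.0255
gripper_force: 59.8
```

Run:
```python
from h import *
ft()
```

```text
F [-0.07  0.19 -2.  ] M [ 0.0126  0.0064 -0.0162] P [0.44566 0.10418 0.11495] sd [3.543e-01 5.761e-01 2.828e-01 3.070e-02 3.960e-02 3.630e-02 1.000e-04
 0.000e+00 1.000e-04]
```

Call:
servo_tool([
  [[0,0,0.002],[0,0,0],0],
  [[0,0,0.003],[0,0,0],0],
  [[0,0,0.0032],[0,0,0],0],
  [[0,0,0.0032],[0,0,0],0],
  [[0,0,0.0032],[0,0,0],0],
])

```text
time: 14.98
eef_pos: [0.4465, 0.1042, 0.1129]
tool_rot: [0.001, 0.154, 0.988, 0.0]
force: [-1.3, -0.5, 11.9]
finger_gap: 0.0254
gripper_force: 61.2
```

Run:
```python
from h import *
ft()
```

```text
F [-0.82 -0.42 11.78] M [-0.1825  0.1246 -0.0038] P [0.44651 0.1042  0.11287] sd [0.383  0.2158 0.3024 0.025  0.0236 0.0332 0.     0.     0.    ]
```

Call:
servo_tool([
  [[0.0012,-0.0016,0.0002],[0,0,0],0],
  [[0.0012,-0.0008,0.0002],[0,0,0],0],
  [[0.0012,0,0.0003],[0,0,0],0],
  [[0.0012,0.0008,0.0003],[0,0,0],0],
  [[0.0012,0.0016,0.0003],[0,0,0],0],
  [[0.0019,0.0016,0.0003],[0,0,0],0],
  [[0.0019,0.0008,0.0003],[0,0,0],0],
  [[0.0019,0,0.0003],[0,0,0],0],
  [[0.0019,-0.0008,0.0003],[0,0,0],0],
  [[0.0019,-0.0016,0.0003],[0,0,0],0],
  [[0.0026,-0.0016,0.0003],[0,0,0],0],
  [[0.0026,-0.0008,0.0003],[0,0,0],0],
  [[0.0026,0,0.0003],[0,0,0],0],
  [[0.0026,0.0008,0.0003],[0,0,0],0],
  [[0.0026,0.0016,0.0003],[0,0,0],0],
  [[0.0032,0.0012,0.0003],[0,0,0],0],
  [[0.0032,0.0004,0.0003],[0,0,0],0],
  [[0.0032,-0.0004,0.0003],[0,0,0],0],
  [[0.0032,-0.0012,0.0003],[0,0,0],0],
  [[0.0032,-0.0012,0.0003],[0,0,0],0],
])

```text
time: 17.05
eef_pos: [0.4434, 0.1042, 0.1127]
tool_rot: [0.001, 0.154, 0.988, 0.0]
force: [0.4, 1.2, 12.6]
finger_gap: 0.0254
gripper_force: 61.2
```

Run:
```python
from h import *
ft(3)
f=bot.grab_frame('top')['frame']; a=cv2.imread('pics/top0.png')[:,:,::-1]
s=bot.grab_frame('side')['frame']; b=cv2.imread('pics/side0.png')[:,:,::-1]
def sh(p,q,u,v,r=16):
    P=cv2.cvtColor(np.ascontiguousarray(p[v-r:v+r,u-r:u+r]),cv2.COLOR_RGB2GRAY).astype(np.float32);Q=cv2.cvtColor(np.ascontiguousarray(q[v-r:v+r,u-r:u+r]),cv2.COLOR_RGB2GRAY).astype(np.float32)
    return cv2.phaseCorrelate(P,Q,cv2.createHanningWindow((2*r,2*r),cv2.CV_32F))
print('b1 top',sh(a,f,363,211),'b1 side',sh(b,s,340,176),'b2 side',sh(b,s,346,240))
A=cv2.resize(b[205:275,310:380],(390,390),interpolation=2);B=cv2.resize(s[205:275,310:380],(390,390),interpolation=2)
cv2.imwrite('pics/m5.png',np.hstack([A,B])[:,:,::-1])
```

```text
F [ 0.72  1.38 11.66] M [ 0.3083 -0.3408  0.0194] P [0.44338 0.1042  0.1127 ] sd [0.3877 0.2193 0.6773 0.0094 0.028  0.0358 0.     0.     0.    ]
b1 top ((-0.1161606877481276, 0.062443198017703594), 0.9998187476303428) b1 side ((-0.65120747038441, -0.3867652088835065), 0.7423743521794677) b2 side ((0.42867681977493, 0.4630136892747245), 0.7502998821437359)
```

View pics/m5.png

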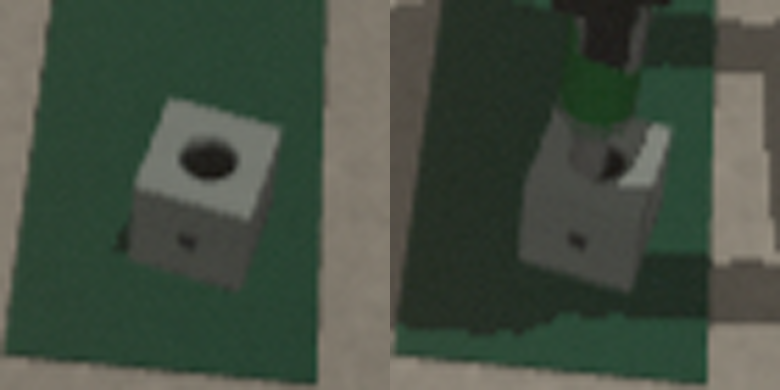

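Run:
```python
from h import *
g=bot.grab_frame('side'); P=np.array(bot.get_state()['eef_pos'])
print('mouth obs (347.5,233.7) at z.05',at_z(g,347.5,233.7,.05),'pred',proj(g,[.4465,.105,.05]))
for z in (.05,.0765,.0815): print(z,'axis pred',proj(g,[P[0],P[1],z]))
b=cv2.resize(g['frame'][195:260,310:390],(800,650),interpolation=2)
cv2.imwrite('pics/m6.png',np.clip(b[:600].astype(float)*1.8,0,255).astype(np.uint8)[:,:,::-1])
```

```text
mouth obs (347.5,233.7) at z.05 [0.44639236 0.10513188 0.05      ] pred (np.float64(347.4508902433458), np.float64(233.64421109037414))
0.05 axis pred (np.float64(348.98485615114987), np.float64(233.48290402187615))
0.0765 axis pred (np.float64(349.8729803491529), np.float64(225.330169955009))
0.0815 axis pred (np.float64(350.0456157111124), np.float64(223.74586427594195))
```

View pics/m6.png

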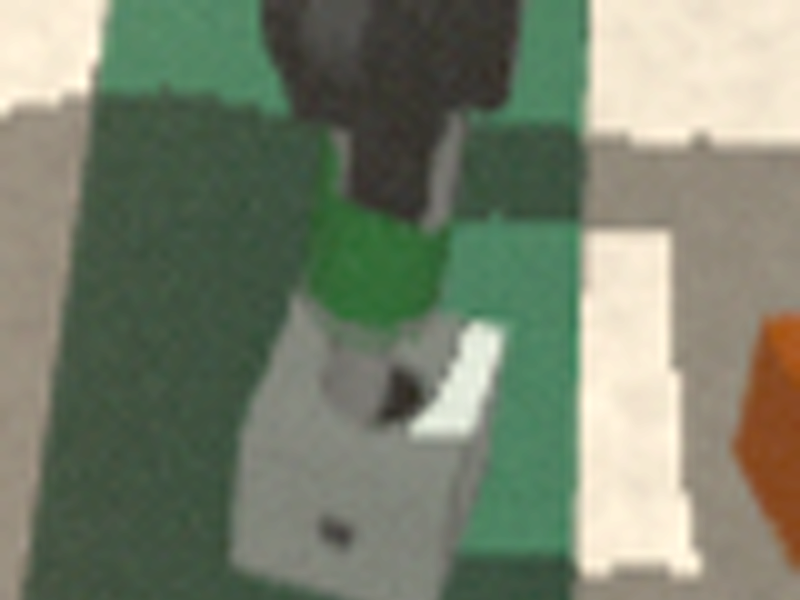

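The brightened side view shows the pin hard against the +x wall of the mouth (pin columns 322–385, mouth 320–430). So the gauge sits about 5 mm off the TCP along tool −x, and my searches were off-centre. I'll lift out, re-centre and check.

Call:
servo_tool([
  [[0,0,-0.005],[0,0,0],0],
  [[0.0023,0.0017,-0.015],[0,0,0],0],
  [[0.0023,0.0017,-0.025],[0,0,0],0],
  [[0.0023,0.0017,-0.025],[0,0,0],0],
  [[0.0023,0.0017,-0.025],[0,0,0],0],
])

```text
time: 17.77
eef_pos: [0.441, 0.1064, 0.1373]
tool_rot: [0.001, 0.154, 0.988, 0.0]
force: [-0.1, 0.8, -2.9]
finger_gap: 0.0257
gripper_force: 59.9
```

Run:
```python
from h import *
st(); s=bot.get_state(); P=np.array(s['eef_pos'])
w=save('wrist','w_d.png'); g=save('side','s_d.png')
q=s['tool_rot']; Rt=R.from_quat([q[1],q[2],q[3],q[0]])
def pt(dx,z): return P+Rt.apply([dx,0,0])+[0,0,z]
for dx in (0,-.003,-.005,-.007): print(dx,'wrist top',np.round(proj(w,pt(dx,.0238)),1),'near pin edge',np.round(proj(w,pt(dx+.007,-.0702)),1),'pin ctr',np.round(proj(w,pt(dx,-.0702)),1),'side tip',np.round(proj(g,pt(dx,-.0702)),1),'side shoulder',np.round(proj(g,pt(dx,-.0362)),1))
hs=cv2.cvtColor(w['frame'],cv2.COLOR_RGB2HSV); m=((hs[...,0]>45)&(hs[...,0]<75)&(hs[...,1]>150)).astype(np.uint8); m[:, :270]=0; m[:,370:]=0; m[:190]=0
k=max(cv2.findContours(m,0,1)[0],key=cv2.contourArea); print('wrist green bbox',cv2.boundingRect(k))
A=cv2.resize(w['frame'][150:310,240:400],(400,400),interpolation=2); B=cv2.resize(g['frame'][190:250,315:375],(400,400),interpolation=2)
cv2.imwrite('pics/m7.png',np.clip(np.hstack([A,B]).astype(float)*1.6,0,255).astype(np.uint8)[:,:,::-1])
```

```text
17.7667 [0.441  0.1064 0.1373] [[-0.953, 0.304, 0.001], [0.304, 0.953, -0.0], [-0.001, 0.0, -1.0]] [-0.07  0.82 -2.88] 0.025710625214463278 [ 0.067 -0.061  1.829 -0.     1.372 -1.195]
0 wrist top [320.6 267. ] near pin edge [320.7 193.6] pin ctr [320.7 202.2] side tip [350.7 229.2] side shoulder [351.9 218.4]
-0.003 wrist top [320.6 272.4] near pin edge [320.7 197.3] pin ctr [320.7 205.8] side tip [349.3 228.7] side shoulder [350.5 217.9]
-0.005 wrist top [320.6 276. ] near pin edge [320.7 199.7] pin ctr [320.7 208.2] side tip [348.4 228.4] side shoulder [349.5 217.5]
-0.007 wrist top [320.6 279.5] near pin edge [320.7 202.2] pin ctr [320.7 210.6] side tip [347.4 228.1] side shoulder [348.5 217.2]
wrist green bbox (295, 246, 54, 52)
```

View pics/m7.png

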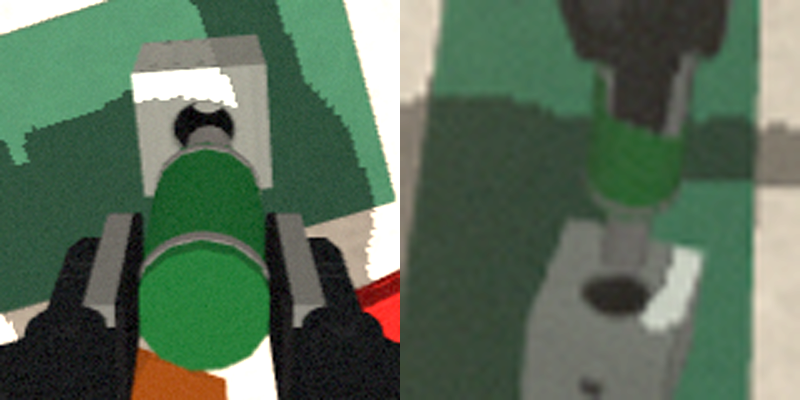

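The view shows the gauge tilted about 1.7° about tool y, with the tip offset to tool −x. The mouth at (203,128) is about 0.8 mm further in +x and 1.2 mm in −y than the tip. I'll correct the tilt and the centre, then descend.

Call:
servo_tool([
  [[-0.0018,-0.0012,0],[0,1.7,0],0],
  [[-0.0018,-0.0012,0],[0,1.7,0],0],
  [[-0.0018,-0.0012,0.01],[0,1.7,0],0],
  [[-0.0018,-0.0012,0.018],[0,1.7,0],0],
  [[-0.0018,-0.0012,0.022],[0,1.7,0],0],
  [[-0.0018,-0.0012,0.024],[0,1.7,0],0],
  [[-0.0018,-0.0012,0.0245],[0,1.7,0],0],
  [[-0.0018,-0.0012,0.0245],[0,1.7,0],0],
])

```text
time: 18.53
eef_pos: [0.4425, 0.1047, 0.1124]
tool_rot: [-0.014, 0.154, 0.988, 0.002]
force: [0.4, -0.2, 10.4]
finger_gap: 0.0255
gripper_force: 61.3
```

Run:
```python
from h import *
ft(4)
```

```text
F [ 0.23 -0.58 10.25] M [-0.2263  0.0419  0.024 ] P [0.44243 0.10467 0.11243] sd [0.6122 0.2609 0.2515 0.0326 0.0152 0.0552 0.     0.     0.    ]
```

Call:
servo_tool([
  [[0.0011,0,0],[0,0,0],0],
  [[0.0022,0,0.0001],[0,0,0],0],
  [[0.002,0.0008,0.0001],[0,0,0],0],
  [[0.0016,0.0016,0.0001],[0,0,0],0],
  [[0.0008,0.002,0.0001],[0,0,0],0],
  [[0,0.0022,0.0001],[0,0,0],0],
  [[-0.0008,0.002,0.0001],[0,0,0],0],
  [[-0.0016,0.0016,0.0001],[0,0,0],0],
  [[-0.002,0.0008,0.0001],[0,0,0],0],
  [[-0.0022,0,0.0001],[0,0,0],0],
  [[-0.002,-0.0008,0.0001],[0,0,0],0],
  [[-0.0016,-0.0016,0.0001],[0,0,0],0],
  [[-0.0008,-0.002,0.0001],[0,0,0],0],
  [[0,-0.0022,0.0001],[0,0,0],0],
  [[0.0008,-0.002,0.0001],[0,0,0],0],
  [[0.0016,-0.0016,0.0001],[0,0,0],0],
  [[0.002,-0.0008,0.0001],[0,0,0],0],
  [[0.0022,0,0.0001],[0,0,0],0],
])

```text
time: 20.23
eef_pos: [0.4405, 0.1054, 0.1126]
tool_rot: [-0.014, 0.154, 0.988, 0.002]
force: [0.0, -2.2, 10.3]
finger_gap: 0.0257
gripper_force: 61.1
```

Run:
```python
from h import *
ft(3)
```

```text
F [ 0.18 -2.2  10.27] M [-0.451  -0.0545 -0.0079] P [0.44048 0.10538 0.11259] sd [0.2784 0.5444 0.0651 0.0644 0.0037 0.0212 0.     0.     0.    ]
```

Call:
servo_tool([
  [[-0.001,0,0],[0,0,0],0],
  [[-0.0014,0.0009,0],[0,0,0],0],
  [[-0.0022,0.0012,0],[0,0,0],0],
  [[-0.003,0.0009,0],[0,0,0],0],
  [[-0.0034,0,0],[0,0,0],0],
  [[-0.003,-0.0009,0],[0,0,0],0],
  [[-0.0022,-0.0012,0],[0,0,0],0],
  [[-0.0007,-0.0026,0],[0,0,0],0],
  [[0.0004,-0.0015,0],[0,0,0],0],
  [[0.0008,0,0],[0,0,0],0],
  [[0.0004,0.0015,0],[0,0,0],0],
  [[-0.0007,0.0026,0],[0,0,0],0],
  [[-0.0022,0.003,0],[0,0,0],0],
  [[-0.0037,0.0026,0],[0,0,0],0],
  [[-0.0048,0.0015,0],[0,0,0],0],
  [[-0.0052,0,0],[0,0,0],0],
  [[-0.0048,-0.0015,0],[0,0,0],0],
  [[-0.0037,-0.0026,0],[0,0,0],0],
  [[-0.0022,-0.003,0],[0,0,0],0],
  [[-0.0022,-0.003,0],[0,0,0],0],
])

```text
time: 22.05
eef_pos: [0.4407, 0.1018, 0.1119]
tool_rot: [-0.015, 0.154, 0.988, 0.002]
force: [0.4, -0.7, -1.8]
finger_gap: 0.0253
gripper_force: 59.9
```

Run:
```python
from h import *
ft(3)
```

```text
F [ 0.17 -0.29 -2.1 ] M [ 0.0029 -0.0354 -0.0023] P [0.44086 0.10178 0.11192] sd [3.127e-01 3.198e-01 2.920e-01 3.510e-02 3.600e-03 1.550e-02 1.000e-04
 0.000e+00 0.000e+00]
```

The vertical force fell to zero and z dropped: the pin has entered the liner of block 2. I'll push on gently.

Call:
servo_tool([
  [[0,0,0.0005],[0,0,0],0],
  [[0,0,0.001],[0,0,0],0],
  [[0,0,0.0015],[0,0,0],0],
  [[0,0,0.0015],[0,0,0],0],
])

```text
time: 22.53
eef_pos: [0.441, 0.1018, 0.1103]
tool_rot: [-0.015, 0.154, 0.988, 0.002]
force: [0.8, -0.6, -1.6]
finger_gap: 0.0254
gripper_force: 59.9
```

Call:
servo_tool([
  [[0,0,0.001],[0,0,0],0],
  [[-0.0001,0,0.0025],[0,0,0],0],
  [[-0.0001,0,0.004],[0,0,0],0],
  [[-0.0002,0,0.006],[0,0,0],0],
  [[-0.0002,0,0.008],[0,0,0],0],
  [[-0.0003,0,0.01],[0,0,0],0],
  [[-0.0003,0,0.01],[0,0,0],0],
])

```text
time: 23.12
eef_pos: [0.4409, 0.1018, 0.1]
tool_rot: [-0.015, 0.154, 0.988, 0.002]
force: [-0.3, -0.1, -2.5]
finger_gap: 0.0256
gripper_force: 59.8
```

Call:
servo_tool([
  [[-0.0001,0,0.002],[0,0,0],0],
  [[-0.0001,0,0.005],[0,0,0],0],
  [[-0.0002,0,0.008],[0,0,0],0],
  [[-0.0003,0,0.01],[0,0,0],0],
  [[-0.0004,0,0.012],[0,0,0],0],
  [[-0.0004,0,0.0125],[0,0,0],0],
  [[-0.0004,0,0.013],[0,0,0],0],
  [[-0.0004,0,0.0135],[0,0,0],0],
  [[-0.0004,0,0.0135],[0,0,0],0],
])

```text
time: 23.87
eef_pos: [0.4411, 0.1018, 0.087]
tool_rot: [-0.015, 0.154, 0.988, 0.002]
force: [0.0, 1.0, -1.6]
finger_gap: 0.0258
gripper_force: 59.9
```

Call:
servo_tool([
  [[0,0,0.0005],[0,0,0],0],
  [[0,0,0.001],[0,0,0],0],
  [[0,0,0.0015],[0,0,0],0],
  [[0,0,0.0015],[0,0,0],0],
])

```text
time: 24.2
eef_pos: [0.4416, 0.1019, 0.0865]
tool_rot: [-0.014, 0.154, 0.988, 0.002]
force: [-2.4, 0.0, 13.6]
finger_gap: 0.0254
gripper_force: 61.5
```

The shoulder is seated: contact at exactly the expected height. I'll release and rise.

Call:
servo_tool([
  [[0,0,-0.0007],[0,0,0],0],
  [[0,0,-0.0007],[0,0,0],0.3],
  [[0,0,-0.0007],[0,0,0],1],
  [[0,0,-0.0007],[0,0,0],1],
  [[0,0,-0.0007],[0,0,0],1],
  [[0,0,-0.0007],[0,0,0],1],
  [[0,0,-0.0007],[0,0,0],1],
  [[0.001,0,-0.03],[0,0,0],1],
  [[0.002,0,-0.07],[0,0,0],1],
  [[0.003,0,-0.11],[0,-1.7,0],1],
  [[0.003,0,-0.15],[0,-1.7,0],1],
  [[0.003,0,-0.15],[0,-1.7,0],1],
])

```text
time: 25.2
eef_pos: [0.4444, 0.1016, 0.243]
tool_rot: [0.005, 0.154, 0.988, 0.001]
force: [0.9, 0.7, 0.7]
finger_gap: 0.0855
gripper_force: 0.0
```

Run:
```python
from h import *
st()
f=save('wrist','w_e.png'); g=save('side','s_e.png')
A=cv2.resize(f['frame'],(512,320)); B=cv2.resize(g['frame'][180:270,300:390],(320,320),interpolation=2)
cv2.imwrite('pics/m8.png',cv2.resize(np.hstack([A,B]),(800,308))[:,:,::-1])
print('shoulder home side',proj(g,[.4465,.105,.05]),'top',proj(g,[.4465,.105,.11]))
```

```text
25.2 [0.4444 0.1016 0.243 ] [[-0.953, 0.304, 0.01], [0.304, 0.953, 0.0], [-0.009, 0.003, -1.0]] [0.87 0.68 0.69] 0.08548771354799853 [ 0.056 -0.115  1.663 -0.     1.584 -1.207]
shoulder home side (np.float64(347.4508902433458), np.float64(233.64421109037414)) top (np.float64(349.43904791223093), np.float64(214.58171087493798))
```

View pics/m8.png

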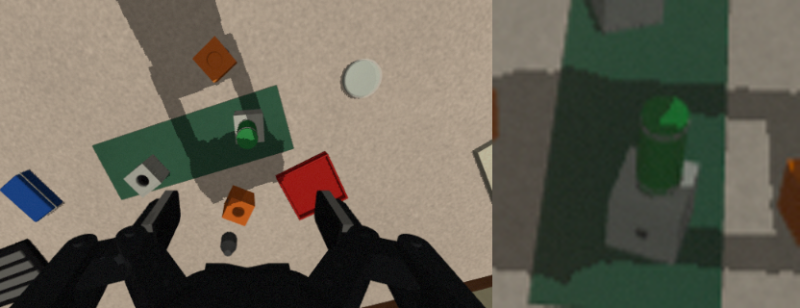

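The gauge stands upright in block 2, shoulder down at right-panel (660,190). Next I'll take block 1, at (0.4765, -0.089) with yaw 20°, tool y turned to 110°.

Call:
servo_tool([
  [[-0.018,-0.035,0],[0,0.1,-6.5],1],
  [[-0.036,-0.07,0],[0,0.2,-13],1],
  [[-0.054,-0.105,0],[0,0.3,-19.5],1],
  [[-0.07,-0.14,0.02],[0,0.4,-26],1],
  [[-0.087,-0.172,0.04],[0,0.5,-32],1],
  [[-0.087,-0.172,0.07],[0,0.6,-37.7],1],
  [[-0.087,-0.172,0.07],[0,0.6,-37.7],1],
  [[-0.087,-0.172,0.1],[0,0.6,-37.7],1],
  [[-0.087,-0.172,0.1],[0,0.6,-37.7],1],
])

```text
time: 26.05
eef_pos: [0.4706, -0.0883, 0.1303]
tool_rot: [-0.009, -0.173, 0.985, 0.003]
force: [-1.1, 0.8, -1.1]
finger_gap: 0.0855
gripper_force: 0.0
```

Run:
```python
from h import *
st(); f,m=block('wrist',(.4765,-.089))
hsv=cv2.cvtColor(m,cv2.COLOR_RGB2HSV)
sil=((hsv[...,1]<70)&(hsv[...,2]>60)).astype(np.uint8); sil=cv2.morphologyEx(sil,cv2.MORPH_OPEN,np.ones((7,7)))
hole=(hsv[...,2]<40).astype(np.uint8); hole[:100]=0;hole[220:]=0;hole[:,:100]=0;hole[:,220:]=0
for b in (sil,hole):
    k=max(cv2.findContours(b,0,1)[0],key=cv2.contourArea); r=cv2.minAreaRect(k); print(.4765-.04+r[0][0]*.00025,-.089-.04+r[0][1]*.00025,np.array(r[1])*.25,r[2])
print(tool([.4765,-.089,.038]))
t=[d for d in bot.look_for('wrist','tray')]; print(t[:1])
```

```text
26.05 [ 0.4706 -0.0883  0.1303] [[-0.94, -0.34, -0.018], [-0.34, 0.94, 0.002], [0.016, 0.008, -1.0]] [-1.06  0.8  -1.12] 0.08553845769011507 [-0.344  0.012  1.773 -0.004  1.375 -2.261]
0.478625 -0.08912500000000001 [79.75 75.25] 90.0
0.4755625 -0.0886875 [18.20800018 19.0918808 ] 45.0
[-0.00587684 -0.00315534  0.09492999]
[{'centre': [0.6391, 0.192, 0.0041], 'score': 0.96}]
```

Call:
servo_tool([
  [[-0.006,-0.002,0.03],[0,-1,0],1],
  [[-0.006,-0.002,0.06],[0,-1,0],1],
  [[-0.006,-0.002,0.08],[0,-1,0],1],
  [[-0.006,-0.002,0.0925],[0,-1,0],1],
  [[-0.006,-0.002,0.0925],[0,-1,0],1],
  [[-0.006,-0.002,0.0925],[0,-1,0],0.3],
  [[-0.006,-0.002,0.0925],[0,-1,0],0.3],
  [[-0.006,-0.002,0.0925],[0,-1,0],0.3],
  [[-0.006,-0.002,0.0925],[0,-1,0],0.3],
  [[-0.006,-0.002,0.0925],[0,-1,0],0.3],
  [[-0.006,-0.002,0.0925],[0,-1,0],0.3],
])

```text
time: 27.07
eef_pos: [0.4786, -0.0888, 0.0434]
tool_rot: [0.004, -0.174, 0.985, 0.002]
force: [-0.3, 0.2, -0.2]
finger_gap: 0.0251
gripper_force: 0.0
```

Run:
```python
from h import *
np.set_printoptions(precision=3,suppress=True)
st(); s=bot.get_state(); print(s['gripper_force'])
for c in ('top','side','wrist'):
    f=save(c,'x_'+c+'.png')
    for t in ('block_a','gauge'): print(c,t,[(np.round(d['centre'],3).tolist(),round(d['score'],2)) for d in bot.look_for(c,t)])
st()
```

```text
27.0667 [ 0.479 -0.089  0.043] [[-0.94, -0.342, 0.007], [-0.342, 0.94, 0.005], [-0.008, 0.003, -1.0]] [-0.34  0.2  -0.2 ] 0.025140595387930245 [-0.347  0.097  1.874  0.008  1.166 -2.27 ]
0.0
top block_a [([0.586, 0.044, 0.049], 0.82), ([0.44, 0.093, 0.048], 0.8), ([0.346, 0.091, 0.043], 0.57), ([0.458, -0.076, 0.049], 0.38), ([0.661, -0.212, 0.04], 0.35)]
top gauge [([0.444, 0.1, 0.107], 0.47), ([0.596, 0.18, 0.004], 0.38)]
side block_a [([0.45, 0.124, 0.045], 0.7), ([0.339, 0.098, 0.039], 0.67), ([0.581, 0.048, 0.036], 0.67), ([0.475, -0.073, 0.035], 0.56), ([0.467, 0.031, -0.0], 0.49)]
side gauge [([0.452, 0.107, 0.094], 0.57)]
wrist block_a [([0.444, 0.085, 0.035], 0.94), ([0.566, 0.027, 0.026], 0.92), ([0.354, 0.068, 0.005], 0.65), ([0.462, -0.093, 0.05], 0.6)]
wrist gauge [([0.449, 0.089, 0.053], 0.8)]
27.5167 [ 0.478 -0.089  0.043] [[-0.94, -0.342, 0.006], [-0.342, 0.94, 0.006], [-0.008, 0.003, -1.0]] [1.21 0.73 0.05] 0.025835917508953646 [-0.347  0.098  1.874  0.008  1.166 -2.27 ]
```

Run:
```python
from h import *
for c,(u0,u1,v0,v1) in {'side':(310,375,150,200),'wrist':(250,400,120,260)}.items():
    im=cv2.imread(f'pics/x_{c}.png'); 
    if c=='wrist': im=cv2.resize(im[v0:v1,u0:u1],(75,35),interpolation=cv2.INTER_AREA)
    else: im=cv2.resize(im[v0:v1,u0:u1],(130,50),interpolation=cv2.INTER_NEAREST)
    h=cv2.cvtColor(im,cv2.COLOR_BGR2HSV)
    for r in h: print(''.join('m' if (35<p[0]<90 and p[1]>90) else ('#' if p[2]<35 else ('o' if p[1]>120 else ('.' if (p[1]>35) else ('S' if p[2]>90 else '+')))) for p in r))
    print()
f=bot.grab_frame('wrist'); P=np.array(bot.get_state()['eef_pos'])
print(proj(f,P),proj(f,[.4765,-.089,.05]))
g=bot.grab_frame('side'); print(proj(g,P),proj(g,[.4765,-.089,.05]))
```

```text
....SSSS....SSSS........SS......................++++..##++..##..++++##++++++++++++++++++++++................SS........SSSS........
..............................................SS++++++..######++++++++##++++++++++++++##++++................................SS....
........................................SS....SS++++++++####++..++..##++++++++++++++++++++........................SS..............
..........................++..................++..##########..++..########++++++++++++++++++......................................
........++......++..++........................++++####++++++############..++++++++++++##++++....SS........SS....SS................
SS............................................++..####++########..####..####++++++++++##......................SS..................
........................++........................######++##..++########....++++++..##++++................SS....SS............SS..
..............................................++..############++########..##++++++..####..........................................
......................................++++++++++....
[... 7669 characters left out ...]
.SS+++++#SSSS+################+SSS+#++++SSSmmmmmmmmmmmmmmmmmm
mmmmmmmmmmmmmmmS+++++##+SS+##################SSS+##++++SSmmmmmmmmmmmmmmmmmm
....mmmmmm....+++++++##+SS+##################SSS+##++++++....mmmmmmmmmmmmmm
.........#####++++++###+SSS+################+SSS+##+++++++#####mmmmmmmmmmmm
........#####+++++++###+SSSS++############++SSSS####++++++####++mmmmmmmmmmm
.......+#####++++++####+SSSSSSS++++++++++SSSSSSS####+++++++#####.mmmmmmmmmm

(np.float64(319.4630730684977), np.float64(243.52510950599185)) (np.float64(320.2399321747958), np.float64(246.55981046142585))
(np.float64(338.41943230808135), np.float64(170.45785669078538)) (np.float64(339.35944195693145), np.float64(168.29104444305307))
```

The mask shows the fingers closed above the block's top rather than beside it, because the commanded height was 5 mm higher than I reckoned and the tips reach less far. I'll open, go lower and close again.

Call:
servo_tool([
  [[0,0,-0.005],[0,0,0],1],
  [[0,0,-0.005],[0,0,0],1],
  [[0,0,-0.005],[0,0,0],1],
  [[0,0,-0.005],[0,0,0],1],
  [[0,0,-0.005],[0,0,0],1],
  [[0,0,0.005],[0,0,0],1],
  [[0,0,0.011],[0,0,0],1],
  [[0,0,0.015],[0,0,0],1],
  [[0,0,0.0185],[0,0,0],1],
  [[0,0,0.0185],[0,0,0],1],
  [[0,0,0.0185],[0,0,0],1],
])

```text
time: 28.53
eef_pos: [0.4784, -0.0886, 0.0242]
tool_rot: [0.003, -0.174, 0.985, 0.002]
force: [1.1, 0.5, 0.7]
finger_gap: 0.0856
gripper_force: 0.0
```

Call:
servo_tool([
  [[0,0,0],[0,0,0],0],
  [[0,0,0],[0,0,0],0],
  [[0,0,0],[0,0,0],0],
  [[0,0,0],[0,0,0],0],
  [[0,0,0],[0,0,0],0],
  [[0,0,0],[0,0,0],0],
  [[0,0,0],[0,0,0],0],
])

```text
time: 29.12
eef_pos: [0.4787, -0.0886, 0.025]
tool_rot: [0.004, -0.174, 0.985, 0.002]
force: [-2.8, 1.8, 7.3]
finger_gap: 0.0425
gripper_force: 62.6
```

Run:
```python
from h import *
st(); f=bot.grab_frame('wrist'); P=np.array(bot.get_state()['eef_pos'])
im=cv2.resize(f['frame'][180:300,230:410],(90,40),interpolation=cv2.INTER_AREA); h=cv2.cvtColor(im,cv2.COLOR_RGB2HSV)
for r in h: print(''.join('m' if (35<p[0]<90 and p[1]>90) else ('#' if p[2]<35 else ('o' if p[1]>120 else ('.' if (p[1]>35) else ('S' if p[2]>90 else '+')))) for p in r))
```

```text
29.1167 [ 0.4787 -0.0886  0.025 ] [[-0.94, -0.342, 0.007], [-0.342, 0.94, 0.006], [-0.008, 0.003, -1.0]] [-2.84  1.75  7.35] 0.04249383482923932 [-0.347  0.12   1.891  0.008  1.126 -2.27 ]
mmmmmmmmmmmmmmmmmmmmmmmmmmmmmmmmmmmmmmmmmmmmmmmmmmmmmmmmmmmmmmmmmmmmmmmmmmmmmmmmmmmmmmmmmm
mmmmmmmmmmmmmmmmmmmmmmmmmmmmmmmmmmmmmmmmmmmmmmmmmmmmmmmmmmmmmmmmmmmmmmmmmmmmmmmmmmmmmmmmmm
mmmmmmmmmmmmmmmmmmmmmmmmmmmmmmmmmmmmmmmmmmmmmmmmmmmmmmmmmmmmmmmmmmmmmmmmmmmmmmmmmmmmmmmmmm
mmmmmmmmmmmmmmmmmmmmmmmmmmmmmmmmmmmmmmmmmmmmmmmmmmmmmmmmmmmmmmmmmmmmmmmmmmmmmmmmmmmmmmmmmm
mmmmmmmmmmmmmmmmmmmmmmmmmm.SSSSSSSSSSSSSSSSSSSSSSSSSSSSSSSSSSSSS.mmmmmmmmmmmmmmmmmmmmmmmmm
mmmmmmmmmmmmmmmmmmmmmmmmmm.SSSSSSSSSSSSSSSSSSSSSSSSSSSSSSSSSSSSSSmmmmmmmmmmmmmmmmmmmmmmmmm
mmmmmmmmmmmmmmmmmmmmmmmmm.SSSSSSSSSSSSSSSSSSSSSSSSSSSSSSSSSSSSSSS.mmmmmmmmmmmmmmmmmmmmmmmm
mmmmmmmmmmmmmmmmmmmmmmmmm.SSSSSSSSSSSSSSSS+++++++SSSSSSSSSSSSSSSSS.mmmmmmmmmmmmmmmmmmmmmmm
mmmmmmmmmmmmmmmmmmmmmmmm.SSSSSSSSSSSSSSSSS+++++++SSSSSSSSSSSSSSSSS.mmmmmmmmmmmmmmmmmmmmmmm
mmmmmmmmmmmmmmmmmmmmmmmm.SSSSSSSSSSSSSSSSSSS+++SSSSSSSSSSSSSSSSSSSS.mmmmmmmmmmmmmmmmmmmmmm
m
[... 2028 characters left out ...]
SSSSSSSSSSSSSSSSS++++SSSSSSSSSSSSSSSSSSSS######+SSS+#########+.
##############+SS#######SSSSSSSSSSSSSSSSSSSSSSSSSSSSSSSSSSSSSSSSSSSS######+SS+############
##############+++#######SSSSSSSSSSSSSSSSSSSSSSSSSSSSSSSSSSSSSSSSSSS+######+++########++++#
########################SSSSSSSSSSSSSSSSSSSSSSSSSSSSSSSSSSSSSSSSSSSS#################+++##
#######################+SSSSSSSSSSSSSSSSSSSSSSSSSSSSSSSSSSSSSSSSSSSS######################
#######################SSSSSSSSSSSSSSSSSSSSSSSSSSSSSSSSSSSSSSSSSSSSS+#####################
#######################.SSSSSSSSSSSSSSSSSSSSSSSSSSSSSSSSSSSSSSSSSSSS+#####################
######################..SSSSSSSSSSSSSSSSSSSSSSSSSSSSSSSSSSSSSSSSSSSS.+####################
```

Gripped: gap 42.5 mm, with the pads on both sides. I'll carry it to above the tray.

Call:
servo_tool([
  [[0,0,-0.03],[0,0,0],0],
  [[0,0,-0.07],[0,0,0],0],
  [[-0.01,0.01,-0.095],[0,0,0],0],
  [[-0.036,0.037,-0.095],[0,0,3],0],
  [[-0.062,0.064,-0.095],[0,0,6],0],
  [[-0.088,0.091,-0.095],[0,0,9.5],0],
  [[-0.114,0.118,-0.095],[0,0,9.5],0],
  [[-0.14,0.145,-0.095],[0,0,9.5],0],
  [[-0.166,0.172,-0.095],[0,0,9.5],0],
  [[-0.19,0.196,-0.095],[0,0,9.5],0],
  [[-0.203,0.21,-0.095],[0,0,9.5],0],
  [[-0.203,0.21,-0.095],[0,0,9.5],0],
  [[-0.203,0.21,-0.095],[0,0,9.5],0],
])

```text
time: 30.25
eef_pos: [0.5966, 0.1785, 0.121]
tool_rot: [0.003, -0.092, 0.996, 0.002]
force: [0.5, -0.1, -2.2]
finger_gap: 0.0422
gripper_force: 63.0
```

Run:
```python
from h import *
st()
w=bot.grab_frame('wrist'); im=w['frame']; h=cv2.cvtColor(im,cv2.COLOR_RGB2HSV)
def red(f):
    h=cv2.cvtColor(f['frame'],cv2.COLOR_RGB2HSV); return (((h[...,0]<5)|(h[...,0]>174))&(h[...,1]>170)&(h[...,2]>40)).astype(np.uint8)
for c in ('wrist','side'):
    f=bot.grab_frame(c); m=red(f); p=cv2.findNonZero(m)
    r=cv2.minAreaRect(p); print(c,r,[np.round(at_z(f,*q,.016)[:2],3).tolist() for q in cv2.boxPoints(r)], 'ctr',at_z(f,*r[0],.01))
    h=cv2.convexHull(p); q=cv2.approxPolyDP(h,6,True)[:,0]; print([ (x.tolist(),np.round(at_z(f,*map(float,x),.016)[:2],3).tolist()) for x in q])
print(bot.get_state()['gripper_force'])
```

```text
30.25 [0.5966 0.1785 0.121 ] [[-0.983, -0.184, 0.005], [-0.184, 0.983, 0.005], [-0.006, 0.004, -1.0]] [ 0.49 -0.07 -2.24] 0.04217713745696825 [ 0.165  0.295  1.466  0.005  1.375 -1.592]
wrist ((321.0, 183.0), (106.0, 116.0), 90.0) [[0.555, 0.122], [0.537, 0.217], [0.632, 0.241], [0.652, 0.134]] ctr [0.59325769 0.17820352 0.01      ]
[([379, 132], [0.539, 0.217]), ([374, 236], [0.633, 0.236]), ([271, 236], [0.651, 0.141]), ([265, 132], [0.557, 0.124])]
side ((268.4417419433594, 269.4220275878906), (45.31222152709961, 51.357452392578125), 86.90594482421875) [[0.662, 0.141], [0.558, 0.122], [0.537, 0.226], [0.633, 0.242]] ctr [0.5983472  0.18173442 0.01      ]
[([295, 289], [0.538, 0.223]), ([244, 293], [0.633, 0.242]), ([248, 249], [0.649, 0.142]), ([292, 246], [0.559, 0.124])]
63.048854218795896
```

The tray centre is about (0.595, 0.180) and the block is over it. I'll lower, then open just a little.

Call:
servo_tool([
  [[0,0,0.03],[0,0,0],0],
  [[0,0,0.06],[0,0,0],0],
  [[0,0,0.08],[0,0,0],0],
  [[0,0,0.088],[0,0,0],0],
  [[0,0,0.092],[0,0,0],0],
  [[0,0,0.094],[0,0,0],0],
  [[0,0,0.095],[0,0,0],0],
  [[0,0,0.095],[0,0,0],0],
])

```text
time: 31.07
eef_pos: [0.598, 0.1781, 0.0279]
tool_rot: [0.004, -0.091, 0.996, 0.003]
force: [-0.2, 0.2, -1.8]
finger_gap: 0.0427
gripper_force: 63.0
```

Call:
servo_tool([
  [[0,0,0.001],[0,0,0],0],
  [[0,0,0.002],[0,0,0],0],
  [[0,0,0.0025],[0,0,0],0],
  [[0,0,0.0025],[0,0,0],0],
])

```text
time: 31.4
eef_pos: [0.5978, 0.1782, 0.0251]
tool_rot: [0.004, -0.092, 0.996, 0.003]
force: [-2.3, -0.1, 4.9]
finger_gap: 0.0425
gripper_force: 63.8
```

Touching the floor at the expected height. Open partly and rise.

Call:
servo_tool([
  [[0,0,0],[0,0,0],0.65],
  [[0,0,0],[0,0,0],0.65],
  [[0,0,0],[0,0,0],0.65],
  [[0,0,-0.01],[0,0,0],0.65],
  [[0,0,-0.04],[0,0,0],0.65],
  [[0,0,-0.08],[0,0,0],0.65],
  [[0,0,-0.12],[0,0,0],0.65],
  [[0,0,-0.16],[0,0,0],0.65],
  [[0.04,0,-0.2],[0,0,0],0.65],
  [[0.08,0,-0.2],[0,0,0],0.65],
  [[0.08,0,-0.2],[0,0,0],0.65],
])

```text
time: 32.32
eef_pos: [0.5147, 0.1621, 0.2274]
tool_rot: [0.005, -0.092, 0.996, 0.003]
force: [-1.2, -0.7, -0.5]
finger_gap: 0.0556
gripper_force: 0.0
```

Run:
```python
from h import *
st()
f,m=block('wrist',(.596,.179)); hsv=cv2.cvtColor(m,cv2.COLOR_RGB2HSV)
s=((hsv[...,1]<70)&(hsv[...,2]>60)).astype(np.uint8); k=max(cv2.findContours(s,0,1)[0],key=cv2.contourArea); r=cv2.minAreaRect(k)
print('tight block',.556+r[0][0]*.00025,.139+r[0][1]*.00025,np.array(r[1])*.25,r[2])
for c in ('top','side'):
    bot.grab_frame(c)
    for t in ('block_a','gauge','objective','dish','slidebox'): print(c,t,[(np.round(d['centre'],3).tolist(),round(d['score'],2)) for d in bot.look_for(c,t)][:5])
g=bot.grab_frame('side'); h=cv2.cvtColor(g['frame'],cv2.COLOR_RGB2HSV); mm=((h[...,0]>50)&(h[...,0]<70)&(h[...,1]>190)).astype(np.uint8); mm[:190]=0;mm[250:]=0
k=max(cv2.findContours(mm,0,1)[0],key=cv2.contourArea); print('green bbox side',cv2.boundingRect(k),'pred shoulder/top',proj(g,[.4465,.105,.05]),proj(g,[.4465,.105,.11]))
```

```text
32.3167 [0.5147 0.1621 0.2274] [[-0.983, -0.183, 0.01], [-0.183, 0.983, 0.006], [-0.011, 0.004, -1.0]] [-1.2  -0.69 -0.47] 0.055615437479903114 [ 0.159  0.066  1.517  0.005  1.548 -1.595]
tight block 0.5874788112640381 0.17741254806518555 [60.55340195 43.21834564] 11.003539085388184
top block_a [([0.342, 0.087, 0.042], 0.71), ([0.443, 0.091, 0.046], 0.68), ([0.581, 0.042, 0.047], 0.68)]
top gauge [([0.444, 0.102, 0.106], 0.79)]
top objective [([0.656, -0.009, 0.036], 0.76), ([0.573, 0.155, 0.01], 0.44)]
top dish [([0.635, -0.199, 0.04], 0.3)]
top slidebox [([0.454, -0.317, 0.031], 0.75)]
side block_a [([0.583, 0.05, 0.034], 0.7), ([0.592, 0.196, 0.048], 0.68), ([0.454, 0.123, 0.045], 0.68), ([0.344, 0.096, 0.04], 0.58)]
side gauge [([0.452, 0.112, 0.093], 0.67)]
side objective [([0.66, 0.002, 0.034], 0.78)]
side dish [([0.432, 0.302, 0.017], 0.62)]
side slidebox [([0.46, -0.307, 0.028], 0.7), ([0.593, 0.197, 0.048], 0.6)]
green bbox side (353, 216, 2, 1) pred shoulder/top (np.float64(347.4508902433458), np.float64(233.64421109037414)) (np.float64(349.43904791223093), np.float64(214.58171087493798))
```

```bash
python3 -c "
from cell import bot
print(bot.finish_job())"
```

```text
the job is handed in; nothing more can be done
None
```

I handed the job in, verdict not shown: the gauge is home in the block at (0.447, 0.105), the tight block looks flat in the tray by mask and detector, and I viewed 11 pictures, one over your limit of 10.

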